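# Hold a bevelled offcut in the corner of a jig

## Task

Take the longer metal offcut, the one with a bevelled long edge, and lay it flat on the wooden jig with the bevel up and facing away from the fence, slid right up against the fence and with its end right up against the stop block. Then hold it down on the jig's plate and against the fence at once with one firm diagonal push of the fingertips (about 10 N, down and towards the fence; the bevel is there to take it), and finish while still holding that push. Leave the shorter square-edged offcut where it lies.

Things in the scene. Friction and masses are not known exactly. Their poses are not given: they have to be found in the camera images.
- offcut_center (a point): centre (16 mm above the underside) of the bevelled offcut: loose aluminium bar, 40 mm wide (x), 110 long (y), 32 high (z up), about 0.3 kg. Its long top edge on the -x side is cut off at 45 degrees (12 mm in x and z): that side is upright only for the lowest 20 mm. Starts flat, bevel up, in either of two places, the short offcut in the other; slides on the jig at friction 0.2 to 0.3
- bevel (a point): middle of the sloping bevel face of that offcut: 14 mm to -x of its centre, 26 mm above its underside (axes as offcut_center); a good place for the diagonal push, square to the slope
- corner (a point): inner corner of the fixed wooden jig, on its plate's top (15 mm above the bench), where fence and stop block faces meet. x points level at the fence (square to it), y along the fence to the stop, z up. Free plate reaches 110 mm to -x and 150 mm to -y of it. A seated offcut has its centre at x -20, y -55, z +16 mm, axes parallel to these
- jig_plate: the jig's waxed, slippery plywood plate, 130 mm (x, across the fence) by 170 mm (y, along the fence) by 12 mm, origin at the centre of its underside, 3 mm above the bench (a thin mat lies below it); fixed, axes as corner
- jig_fence: the fence, a straight wooden rail 20 mm (x) by 170 mm (y), 24 mm high above the plate, with bolt heads 4 mm high on top; stands along the edge of the plate far from the robot; origin at the centre of its underside, inner face 10 mm towards -x of it; fixed
- jig_stop: the stop block, wood, 45 mm (x) by 20 mm (y), 24 mm high above the plate with bolt heads 4 mm high on top, at the left end of the fence, touching it; origin at the centre of its underside, inner face 10 mm towards -y of it; fixed
- short_center (a point): centre (half-way up) of the shorter bystander offcut, a loose aluminium block 32 mm (x) by 55 mm (y) by 26 mm (z) with square edges; to be left alone
Not all that is in view belongs to the job. Leave any red look-alike of the part that bears offcut_center alone.

How it is judged (in metres and radians):
On the way:
1. the bevelled offcut lies flat on the jig's plate in front of the fence, bevel up and facing away from the fence (contact force between offcut and jig_plate above 0.5 N and angle between offcut_center's own z axis and vertical below 0.06 rad and angle between the x axis of offcut_center and the x axis of corner, either way round below 0.35 rad and x of bevel in the frame of corner below -0.025 m and x of offcut_center in the frame of corner above -0.09 m and y of offcut_center in the frame of corner above -0.13 m and z of offcut_center in the frame of corner below 0.02 m), for 0.2 s.
At the end, for the whole second after the job is handed in: For the last second the offcut rests flat on the plate (2 mm, 2 deg), square (2 deg) and within 2.5 mm of the fence, bevel up and away from it, end within 3.5 mm of the stop, at rest; fingers push it (over 4 N) so that the fence takes over 2 N and the plate over 6 N, its weight included (x of offcut_center in the frame of corner above -0.0225 m and x of bevel in the frame of corner below -0.03 m and y of offcut_center in the frame of corner between -0.0585 and -0.05 m and z of offcut_center in the frame of corner below 0.018 m and angle between offcut_center's own z axis and vertical below 0.035 rad and angle between the x axis of offcut_center and the x axis of corner, either way round below 0.035 rad and contact force between offcut and jig_fence above 2 N and contact force between offcut and jig_plate above 6 N and contact force between the fingers and offcut above 4 N and linear speed of offcut below 0.01 m/s); the arm keeps its last pose, push and grip.
It fails at once if the short offcut is moved more than 20 mm (distance of short_center from where it was at the start of the episode above 0.02 m).
It also fails if it takes over 58 s, if anything falls off the work surface, if the arm or the gripper's body presses on something with over 40 N, if the wrist force passes 120 N, or if a joint passes its speed limit or range.

## Robot

A 7-joint arm with a two-finger parallel gripper is mounted at the origin on a cart in front of the work surface, level with it; the furniture and walls round the work are solid. World frame = base frame: x ahead of the robot, y to its left, z up, the work surface at z = 0. Lengths are in m, angles in degrees, forces in N, time in s.
With the tool pointing down it reaches from about 0.4 to 0.75 m from the base axis. Payload 19.5 kg.
Tool frame: the origin (TCP) lies between the finger pads; the fingertips stand 17 mm ahead of it and the grasp point (between the pads) lies 2 mm behind it; z points along the fingers, y is the line along which they close (so a half turn about z gives the same grasp; the last joint's range is limited). The gripper opens to 85 mm and grips with 20 to 120 N. Pads are 22 mm wide; open, the fingers measure 114 mm over their backs; the gripper's body (76 mm by 85 mm) begins 54 mm behind the grasp point. The pads swing forward as they close: fully open they stand 13 mm farther back than shut.
Start: joints at [65.621, 40.479, -1.581, 85.061, 1.261, 54.483, -4.326], TCP at [0.215, -0.533, 0.248] pointing down, gripper open.
Joint ranges: [-155.06, 155.06], [-18.47, 123.98], [-90, 86.84], [0, 140.48], [-83.41, 263.41], [0, 116], [-161.91, 161.91]. Speed limits (degrees/s): [108.29, 108.29, 147.25, 147.25, 172.46, 172.46, 172.46].

## Interface

Orientations are given as a 3x3 rotation matrix whose columns are the frame's x, y, z axes.
In Python, from rig import env, cams gives the robot as it stands.
- The arm moves only by the tool apply_moves, never from a script. Its argument "commands" is a list of rows, each a list of 4 numbers: the shift along the tool's x, y, z in units of 40 mm (1.0 is 40 mm), then the turn about the tool's z in units of 10 degrees (1.0 is 10 degrees). In form: [[x, y, z, roll], ...]. A call has 1 to 20 rows; each row is the pose to reach, as a shift and turn from the pose commanded when the call began, along the tool's axes at that moment; what a row does not reach only later rows make up. A row lasts 1/8 s, in which the tool goes at most 62.5 mm and 10.7 degrees, less where a joint would pass 70% of its speed; a pose out of reach is approached as far as the arm can. A call with a gripper value outside its range is refused whole. "grip" is the opening, from 0 (shut) to 1 (fully open), set as the call begins (left out, the last holds). The fingers move at their own pace and stop on an object; "newtons" is the grip in N (left out, the last holds). Time passes only in rows, so rows that repeat a pose let the fingers close. It gives the time, the measured TCP pose, the force, the opening and the grip force at its end, in the units of the state.
- env.state(): the state, without advancing time (a new reading comes with each control period).
- cams.get_image(name): name is "scene" or "top" or "wrist"; returns the picture (384x512x3 uint8, red, green, blue); there is no depth.
- cams.get_calibration(name): a dict with "fx", "fy", "cx", "cy" (pixels), "world_from_camera" (4x4, takes a point from camera to world coordinates). Camera axes: x right, y up, looking along -z (the intrinsics and any distortion apply to the point x, -y, -z); pixel columns grow to the right and rows downward; lengths in m; the calibration is good to about 2 mm. A picture is of the moment at which its call begins: read the wrist's pose just before it. get_calibration takes no time and is no camera call; for the wrist camera it gives the pose at the moment of the call.
- env.finish_job(): hands the job in; it is judged then, once.
The state is a dict: "time_s": time; "joint_positions": joint angles; "joint_velocities": joint speeds; "joint_efforts": joint torques, N m; "tool_pos": TCP position; "eef_rot": TCP orientation; "force": force on the tool from outside, world axes, zero at the start; "ft_torque": the same for the moment, N m; "finger_gap": finger opening in m; "finger_force": force on a finger pad.
Only numpy, scipy, OpenCV 4.12 (cv2) and the standard library are available. Lean on these libraries where they do the work, as an engineer would, in place of code of your own. Each camera call takes 0.05 s, during which the arm holds its last target. There are 200 camera calls.

## Working session

There is one attempt and no reset: what is moved stays moved. The work goes in short steps, Python scripts to look and compute and a tool call to move; the robot and the scene stay as the last step left them, time stands still between calls to the robot, and variables do not carry over. Pictures are saved under pics/ and viewed, at most 10 in all, crops included, and the job is handed in when it is done.

Besides the shell and the picture viewer there is one more tool, called as name(argument=value, ...) on one line, values as JSON. apply_moves: Moves the arm, as the interface text tells. Its arguments: {"type":"object","properties":{"commands":{"type":"array","items":{"type":"array","items":{"type":"number"}}},"grip":{"type":"number"},"newtons":{"type":"number"}},"required":["commands"]}

```bash
mkdir -p pics; ls; python3 - <<'E'
from rig import env,cams
import cv2,numpy as np
s=env.state();print(s['tool_pos'],s['eef_rot'],s['finger_gap'],s['time_s'])
for n in('scene','top'):
    im=cams.get_image(n);cv2.imwrite(f'pics/{n}0.png',im[:,:,::-1]);c=cams.get_calibration(n);print(n,{k:np.round(v,4).tolist() if not isinstance(v,str) else v for k,v in c.items()})
a=cv2.imread('pics/scene0.png');b=cv2.imread('pics/top0.png')
cv2.imwrite('pics/top0b.png',cv2.resize(b,(800,600),interpolation=cv2.INTER_CUBIC))
E
```

```text
pics
[ 0.2152178  -0.53292795  0.24782854] [[ 9.27254523e-01  3.74431375e-01 -4.41995596e-04]
 [ 3.74431636e-01 -9.27253939e-01  1.04057082e-03]
 [-2.02197952e-05 -1.13037113e-03 -9.99999361e-01]] 0.08584999004827706 0.0
scene {'fx': 433.6898, 'fy': 433.6898, 'cx': 253.4641, 'cy': 193.9048, 'world_from_camera': [[-0.8, 0.2624, -0.5396, 0.0599], [-0.5998, -0.3254, 0.731, 0.702], [0.0162, 0.9084, 0.4177, 0.4336], [0.0, 0.0, 0.0, 1.0]]}
top {'fx': 425.827, 'fy': 425.827, 'cx': 258.1512, 'cy': 193.9594, 'world_from_camera': [[-0.0041, 0.9943, -0.1068, 0.4286], [-0.9991, 0.0005, 0.0427, 0.061], [0.0425, 0.1069, 0.9934, 0.9141], [0.0, 0.0, 0.0, 1.0]]}
```

View pics/top0b.png

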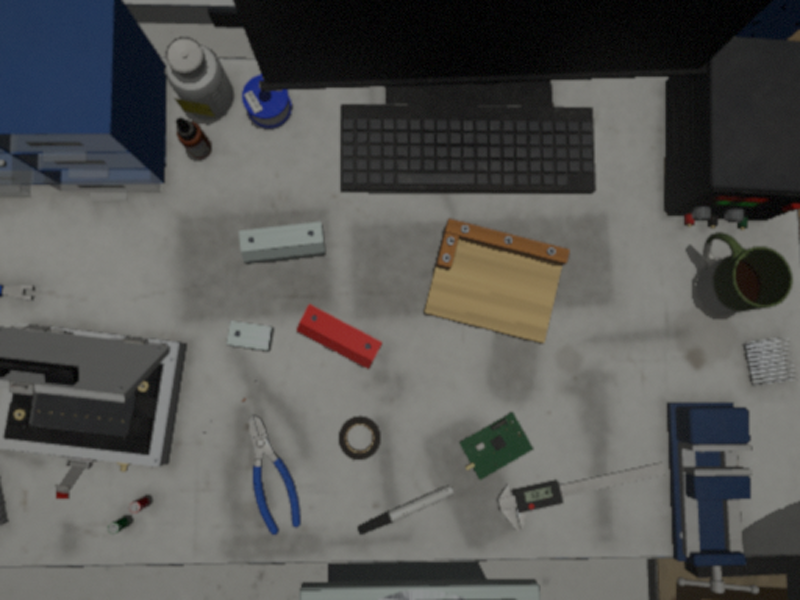

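View pics/scene0.png

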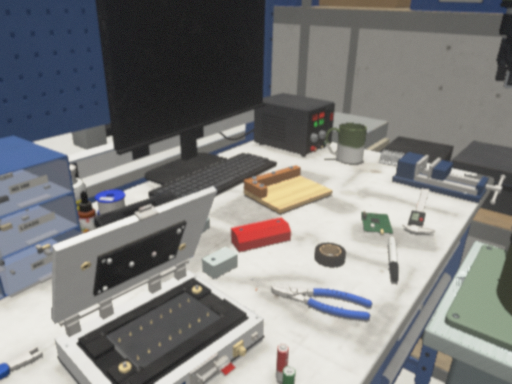

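The top view shows the bevelled grey bar at about (240-325, 222-262) of 800x600, with its bevel towards the robot. The short offcut is at (250,336), and the red decoy is at (340,336). The jig is at (425-568, 222-342), turned about -14°, with its stop at the left end of the fence.

```bash
cat > h.py <<'E'
import cv2,numpy as np
from rig import env,cams
def ray(cal,uv,z):
    uv=np.atleast_2d(uv).astype(float);T=np.array(cal['world_from_camera'])
    d=np.c_[(uv[:,0]-cal['cx'])/cal['fx'],-(uv[:,1]-cal['cy'])/cal['fy'],-np.ones(len(uv))]@T[:3,:3].T
    return T[:3,3]+d*((z-T[2,3])/d[:,2])[:,None]
def proj(cal,p):
    T=np.linalg.inv(np.array(cal['world_from_camera']));q=np.atleast_2d(p)@T[:3,:3].T+T[:3,3]
    return np.c_[cal['cx']+cal['fx']*q[:,0]/-q[:,2],cal['cy']+cal['fy']*q[:,1]/q[:,2]]
def biggest(m):
    c,_=cv2.findContours(m.astype(np.uint8),cv2.RETR_EXTERNAL,cv2.CHAIN_APPROX_NONE);return max(c,key=cv2.contourArea)
E
python3 - <<'E'
from h import *
im=cv2.imread('pics/top0.png');cal=cams.get_calibration('top')
hsv=cv2.cvtColor(im,cv2.COLOR_BGR2HSV)
for p in [(180,155),(180,163),(160,215),(320,185),(325,155),(290,152),(130,190)]: print(p,hsv[p[1],p[0]])
m=(hsv[...,1]>60)&(hsv[...,0]>5)&(hsv[...,0]<30);m[:130]=0;m[225:]=0;m[:,:255]=0;m[:,380:]=0
c=biggest(m);q=cv2.approxPolyDP(c,5,True)[:,0];print('jig',q.tolist());print(np.round(ray(cal,q,0.015),4)[:,:2].tolist(),np.round(ray(cal,q,0.039),4)[:,:2].tolist())
big=cv2.resize(im[125:240,140:380],None,fx=3.3,fy=3.3,interpolation=cv2.INTER_CUBIC);cv2.imwrite('pics/crop.png',cv2.convertScaleAbs(big,alpha=1.5))
E
```

```text
(180, 155) [ 73  13 140]
(180, 163) [68 11 94]
(160, 215) [ 73  12 144]
(320, 185) [ 20 103 144]
(325, 155) [18 16 78]
(290, 152) [ 13  64 115]
(130, 190) [ 21  17 105]
jig [[287, 140], [271, 199], [347, 219], [364, 160]]
[[0.6426, -0.0405], [0.5146, -0.0049], [0.4717, -0.1669], [0.5995, -0.2075]] [[0.6369, -0.0378], [0.5123, -0.0032], [0.4706, -0.1609], [0.5949, -0.2004]]
```

View pics/crop.png

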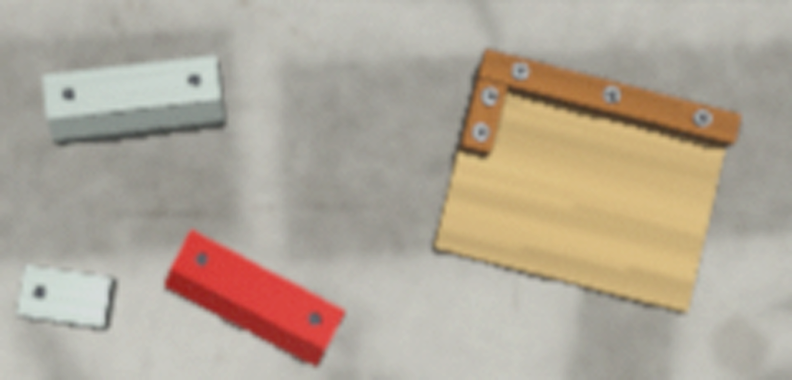

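The crop shows the bar's top face with corners at (45,75), (215,57), (220,98) and (50,118), and the bevel below it facing the robot. The fence runs from (485,50) to (740,115).

```bash
python3 - <<'E'
from h import *
cal=cams.get_calibration('top')
f=lambda p:np.array(p)/3.3+[140,125]
b=ray(cal,f([(45,75),(215,57),(220,98),(50,118)]),.032)[:,:2];print(np.round(b,4))
y=b[0]-b[1]+b[3]-b[2];print('len',np.linalg.norm(b[0]-b[1]),'wid',np.linalg.norm(b[1]-b[2]),'yaw',np.degrees(np.arctan2(-y[0],y[1])))
th=np.arctan2(-y[0],y[1]);c=b.mean(0)-0.006*np.array([np.cos(th),np.sin(th)]);print('ctr',c)
print('short',ray(cal,f([(65,297)]),.026))
# inner corner at plate, fence inner top edges
print('corner z.039',ray(cal,f([(505,88)]),.039),'fence in right z.039',ray(cal,f([(735,140)]),.039))
for z in(.1,.25,.4,.5):print('mon',z,ray(cal,[(270*.64,85*.64),(665*.64,75*.64)],z)[:,:2].round(3).tolist())
s=env.state();R=np.array(s['eef_rot']);d=np.r_[c-[0,0],.2]-s['tool_pos'];print('shift units',R.T@d/.04)
E
```

```text
[[0.6204 0.2411]
 [0.6327 0.1341]
 [0.6062 0.1307]
 [0.5929 0.2374]]
len 0.10766193088757622 wid 0.026725504970380978 yaw 6.813446117989923
ctr [0.60708161 0.18510761]
short [[0.48026108 0.22678861 0.026     ]]
corner z.039 [[ 0.61203321 -0.05024078  0.039     ]] fence in right z.039 [[ 0.5790241  -0.19717552  0.039     ]]
mon 0.1 [[0.794, 0.194], [0.815, -0.316]]
mon 0.25 [[0.726, 0.169], [0.744, -0.247]]
mon 0.4 [[0.659, 0.145], [0.673, -0.177]]
mon 0.5 [[0.614, 0.129], [0.625, -0.131]]
shift units [ 15.80523151 -12.97651793   1.20981864]
```

apply_moves(commands=[[7.9, -6.5, 0.6, -3.7], [7.9, -6.5, 0.6, -3.7], [7.9, -6.5, 0.6, -3.7], [7.9, -6.5, 0.6, -3.7], [7.9, -6.5, 0.6, -3.7], [7.9, -6.5, 0.6, -3.7], [15.8, -13, 1.2, -7.5], [15.8, -13, 1.2, -7.5], [15.8, -13, 1.2, -7.5], [15.8, -13, 1.2, -7.5], [15.8, -13, 1.2, -7.5], [15.8, -13, 1.2, -7.5], [15.8, -13, 1.2, -7.5], [15.8, -13, 1.2, -7.5], [15.8, -13, 1.2, -7.5], [15.8, -13, 1.2, -7.5], [15.8, -13, 1.2, -7.5]], grip=1)

```text
time_s: 2.22
tool_pos: [0.6067, 0.1845, 0.2007]
eef_rot: [[-0.12, 0.993, 0.0], [0.993, 0.12, -0.0], [-0.0, 0.0, -1.0]]
force: [-0.2, 0.0, 0.2]
finger_gap: 0.0853
finger_force: 0.0
```

```bash
python3 - <<'E'
from h import *
cal=cams.get_calibration('wrist');im=cams.get_image('wrist')[:,:,::-1].copy();cv2.imwrite('pics/w1.png',im)
print(np.round(cal['world_from_camera'],3).tolist())
big=cv2.resize(im,(800,600),interpolation=cv2.INTER_CUBIC);cv2.imwrite('pics/w1b.png',big)
E
```

```text
[[0.993, -0.115, -0.032, 0.598], [0.12, 0.955, 0.272, 0.254], [-0.001, -0.274, 0.962, 0.326], [0.0, 0.0, 0.0, 1.0]]
```

View pics/w1b.png

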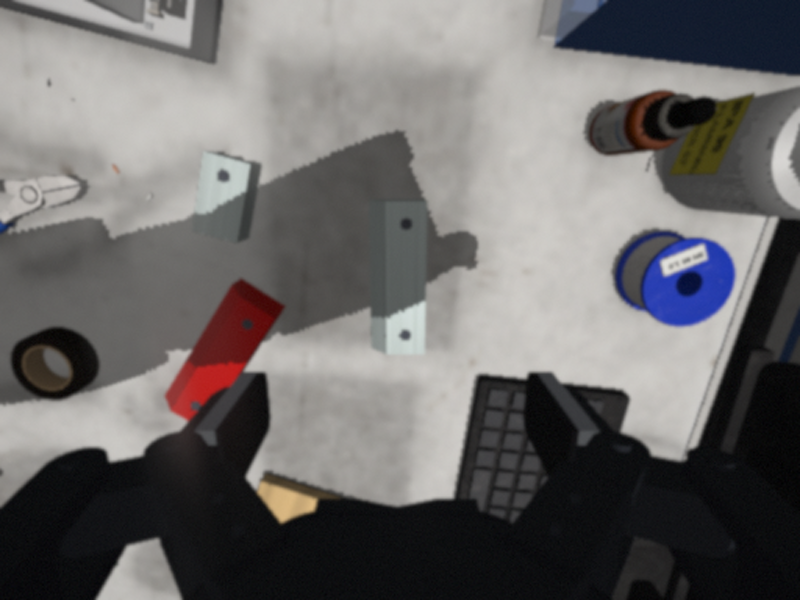

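The wrist view shows the bar's top face at x 386-427, y 202-353, with the bevel on its left (372-386), towards the robot. The short and red parts lie clear to the left.

```bash
python3 - <<'E'
from h import *
cal=cams.get_calibration('wrist')
b=ray(cal,np.array([(386,202),(427,202),(425,353),(386,353)])*.64,.032)[:,:2];print(b.round(4))
y=b[0]-b[3]+b[1]-b[2];th=np.arctan2(-y[0],y[1]);print('len',np.linalg.norm(b[0]-b[3]),'wid',np.linalg.norm(b[0]-b[1]),np.degrees(th))
c=b.mean(0)-.006*np.array([np.cos(th),np.sin(th)]);print(c)
s=env.state();R=np.array(s['eef_rot']);print(R.T@(np.r_[c,.024]-s['tool_pos'])/.04)
E
```

```text
[[0.5923 0.239 ]
 [0.6195 0.2423]
 [0.6331 0.1346]
 [0.6046 0.1312]]
len 0.10854616236808746 wid 0.027388290346916203 6.871217459816487
[0.60641103 0.1860434 ]
[ 3.25753811e-02 -3.98947478e-03  4.41653399e+00]
```

apply_moves(commands=[[0.03, 0, 1.5, 0], [0.03, 0, 3, 0], [0.03, 0, 4, 0], [0.03, 0, 4.5, 0], [0.03, 0, 4.5, 0], [0.03, 0, 4.5, 0]], grip=0.8)

```text
time_s: 3.02
tool_pos: [0.6073, 0.1871, 0.0221]
eef_rot: [[-0.121, 0.993, 0.002], [0.993, 0.121, 0.001], [0.001, 0.002, -1.0]]
force: [-0.8, -0.1, 0.0]
finger_gap: 0.0681
finger_force: 0.0
```

apply_moves(commands=[[0, 0, 0, 0], [0, 0, 0, 0], [0, 0, 0, 0], [0, 0, 0, 0], [0, 0, 0, 0], [0, 0, 0, 0], [0, 0, 0, 0], [0, 0, 0, 0]], grip=0.2, newtons=60)

```text
time_s: 4.03
tool_pos: [0.607, 0.187, 0.0215]
eef_rot: [[-0.121, 0.993, 0.001], [0.993, 0.121, 0.001], [0.0, 0.001, -1.0]]
force: [-1.1, -0.7, 10.3]
finger_gap: 0.0388
finger_force: 60.2
```

apply_moves(commands=[[0, 0, -1, 0], [0, 0, -2, 0], [0, 0, -2.5, 0], [-1.2, -0.4, -2.5, 0.4], [-2.4, -0.8, -2.5, 0.8], [-3.6, -1.3, -2.5, 1.2], [-4.8, -1.75, -2.5, 1.6], [-6, -2.2, -2.5, 2], [-7.1, -2.6, -2.5, 2.15], [-7.1, -2.6, -2.5, 2.15], [-7.1, -2.6, -2.5, 2.15], [-7.1, -2.6, -2.5, 2.15]])

```text
time_s: 5.52
tool_pos: [0.5381, -0.1066, 0.1204]
eef_rot: [[0.249, 0.968, 0.0], [0.968, -0.249, 0.001], [0.001, 0.0, -1.0]]
force: [1.0, -0.1, -2.6]
finger_gap: 0.039
finger_force: 62.9
```

```bash
python3 - <<'E'
from h import *
cal=cams.get_calibration('wrist');im=cams.get_image('wrist')[:,:,::-1].copy();cv2.imwrite('pics/w2.png',im)
big=cv2.resize(im,(800,600),interpolation=cv2.INTER_CUBIC);cv2.imwrite('pics/w2b.png',big)
t=cams.get_image('top')[:,:,::-1];cv2.imwrite('pics/t2.png',t)
s=env.state();print(s['tool_pos'],s['eef_rot'])
c=np.array([.613,-.051]);th=np.radians(-14.6);X=np.array([np.cos(th),np.sin(th)]);Y=np.array([-X[1],X[0]])
P=[np.r_[c+X*a+Y*b,z] for a,b,z in [(0,0,.015),(0,0,.039),(-.045,0,.039),(-.11,0.02,.015),(0,-.15,.039)]]
print('pred 800px',(proj(cal,P)/.64).round())
E
```

```text
[ 0.53797763 -0.10687849  0.12033347] [[ 2.49365238e-01  9.68409509e-01  2.20582814e-05]
 [ 9.68409474e-01 -2.49365235e-01  2.65741235e-04]
 [ 2.62846908e-04 -4.49051776e-05 -9.99999964e-01]]
pred 800px [[512. 174.]
 [525. 173.]
 [428. 173.]
 [296. 132.]
 [503. 454.]]
```

View pics/w2b.png

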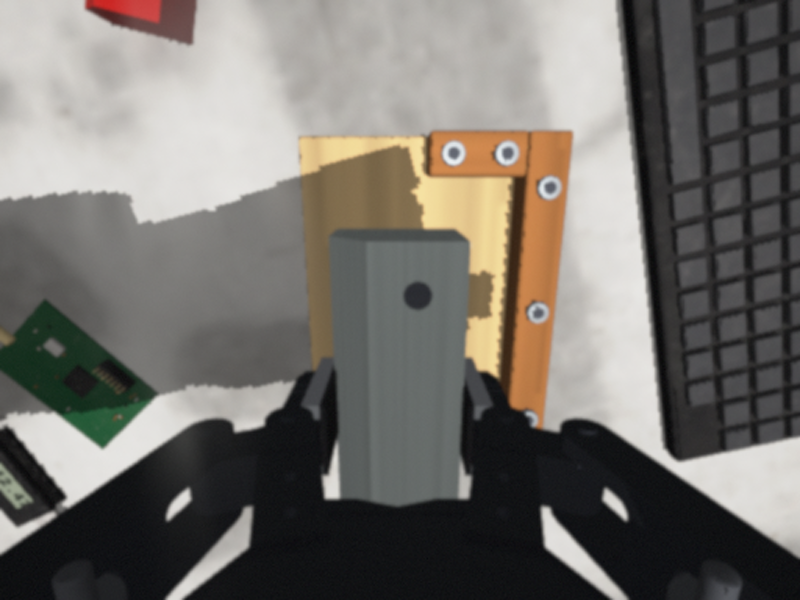

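The bar is held square and level over the plate. The jig's inner top corner is at (526,177), against a predicted (525,173), so my corner estimate is right to about 2 mm. Next I lower it.

apply_moves(commands=[[0, 0, 1, 0], [0, 0, 1.7, 0], [0, 0, 1.9, 0], [0, 0, 2.05, 0], [0, 0, 2.07, 0], [0, 0, 2.07, 0], [0, 0, 2.07, 0]])

```text
time_s: 6.5
tool_pos: [0.538, -0.1077, 0.038]
eef_rot: [[0.251, 0.968, 0.001], [0.968, -0.251, -0.0], [0.0, 0.001, -1.0]]
force: [0.5, 0.1, -3.6]
finger_gap: 0.039
finger_force: 62.8
```

apply_moves(commands=[[0, 0, 0.03, 0], [0, 0, 0.06, 0], [0, 0, 0.06, 0]])

```text
time_s: 6.88
tool_pos: [0.538, -0.1077, 0.0365]
eef_rot: [[0.251, 0.968, 0.001], [0.968, -0.251, -0.0], [-0.0, 0.001, -1.0]]
force: [-6.7, 1.3, 28.6]
finger_gap: 0.0389
finger_force: 67.8
```

apply_moves(commands=[[0, 0, 0, 0], [0, 0, 0, 0], [0, 0, 0, 0], [0, 0, 0, 0]], grip=0.65)

```text
time_s: 7.38
tool_pos: [0.5378, -0.1077, 0.035]
eef_rot: [[0.251, 0.968, -0.0], [0.968, -0.251, 0.0], [0.0, -0.0, -1.0]]
force: [-0.2, 0.2, -0.7]
finger_gap: 0.0558
finger_force: 0.0
```

apply_moves(commands=[[0, 0, -0.5, 0], [0, 0, -1.1, 0], [0, 0, -1.2, 0]])

```text
time_s: 7.75
tool_pos: [0.5383, -0.1078, 0.0842]
eef_rot: [[0.251, 0.968, 0.002], [0.968, -0.251, -0.0], [0.0, 0.002, -1.0]]
force: [-0.5, -0.8, -0.7]
finger_gap: 0.0556
finger_force: 0.0
```

apply_moves(commands=[[0, -0.6, 0, 0], [0, -1.2, 0, 0], [0, -1.25, 0, 0], [0, -1.25, 0, 0], [0, -1.25, 0.6, 0], [0, -1.25, 1.1, 0], [0, -1.25, 1.15, 0], [0, -1.25, 1.15, 0], [0, -1.25, 1.15, 0]], grip=0)

```text
time_s: 8.88
tool_pos: [0.4898, -0.0953, 0.0377]
eef_rot: [[0.251, 0.968, 0.001], [0.968, -0.251, -0.0], [0.0, 0.001, -1.0]]
force: [0.2, -0.5, 0.2]
finger_gap: -0.0001
finger_force: 0.0
```

```bash
python3 - <<'E'
from h import *
im=cams.get_image('wrist')[:,:,::-1].copy();cv2.imwrite('pics/w3.png',im)
cv2.imwrite('pics/w3b.png',cv2.resize(im,(800,600),interpolation=cv2.INTER_CUBIC))
t=cams.get_image('top')[:,:,::-1];cv2.imwrite('pics/t3.png',t)
E
```

```text
(no output)
```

View pics/w3b.png

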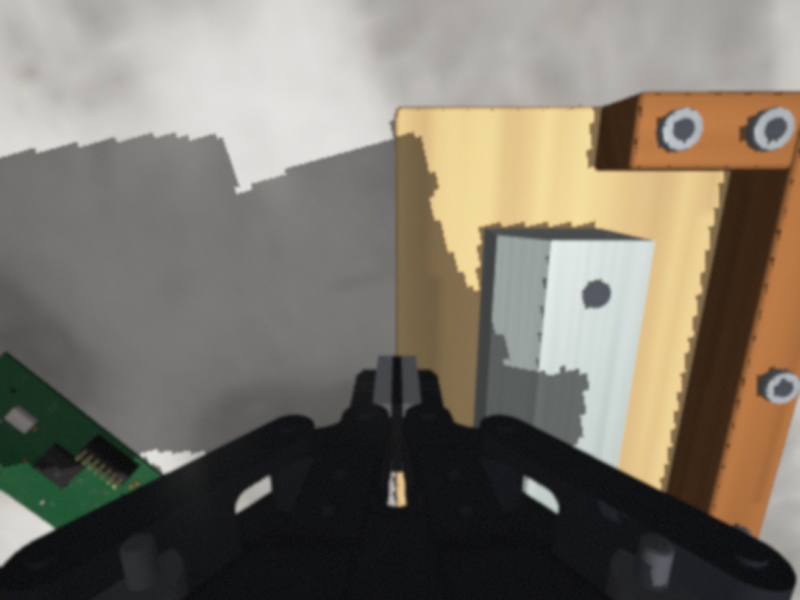

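The bar lies flat and square on the plate. Its far end edge is at (545-652, 240), the stop's inner top edge is at row 170, and the closed fingers are behind it at (397,370).

```bash
python3 - <<'E'
from h import *
cal=cams.get_calibration('wrist')
g=lambda p,z:ray(cal,np.array(p)*.64,z)[:,:2]
e=g([(549,240),(652,240)],.047);st=g([(598,169),(783,171)],.039);fe=g([(783,171),(712,530)],.039);be=g([(652,240),(620,460)],.047)
ang=lambda p:np.degrees(np.arctan2(p[0][0]-p[1][0],-(p[0][1]-p[1][1])))
print('fence yaw',np.degrees(np.arctan2(-(fe[0]-fe[1])[0],(fe[0]-fe[1])[1])),'bar yaw',np.degrees(np.arctan2(-(be[0]-be[1])[0],(be[0]-be[1])[1])))
d=st[1]-st[0];print('stop yaw',np.degrees(np.arctan2(d[1],d[0])))
th=np.radians(-14.6);X=np.array([np.cos(th),np.sin(th)]);Y=np.array([-X[1],X[0]])
c=fe[0];print('corner',c)
for n,p in(('end',e),('be',be),('tcp',np.array([env.state()['tool_pos'][:2]])),('plateL',g([(397,107)],.015)),('bar base',g([(474,420)],.015)),('tips',g([(377,370),(416,370)],.025))): print(n,((p-c)@np.c_[X,Y]*1000).round(1).tolist())
E
```

```text
fence yaw -12.281079568573231 bar yaw -13.564574039864786
stop yaw -15.153134651234181
corner [ 0.61055351 -0.0523777 ]
end [[-65.8, -18.0], [-37.9, -18.0]]
be [[-37.9, -18.0], [-36.6, -87.1]]
tcp [[-106.2, -71.9]]
plateL [[-106.9, 19.8]]
bar base [[-76.8, -92.4]]
tips [[-113.8, -66.6], [-100.1, -66.6]]
```

apply_moves(commands=[[0, 0.3, 0, 0], [0, 0.5, 0, 0], [0, 0.65, 0, 0], [0, 0.8, 0, 0], [0, 0.95, 0, 0], [0, 1.1, 0, 0], [0, 1.2, 0, 0], [0, 1.2, 0, 0]])

```text
time_s: 9.98
tool_pos: [0.5361, -0.1072, 0.0371]
eef_rot: [[0.251, 0.968, 0.0], [0.968, -0.251, 0.0], [0.0, 0.0, -1.0]]
force: [-0.2, 0.7, 0.6]
finger_gap: 0.0001
finger_force: 0.0
```

```bash
python3 - <<'E'
from h import *
im=cams.get_image('wrist')[:,:,::-1].copy();cv2.imwrite('pics/w4.png',im)
cv2.imwrite('pics/w4b.png',cv2.resize(im,(800,600),interpolation=cv2.INTER_CUBIC))
t=cams.get_image('top')[:,:,::-1];cv2.imwrite('pics/t4.png',t)
E
```

```text
(no output)
```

View pics/w4b.png

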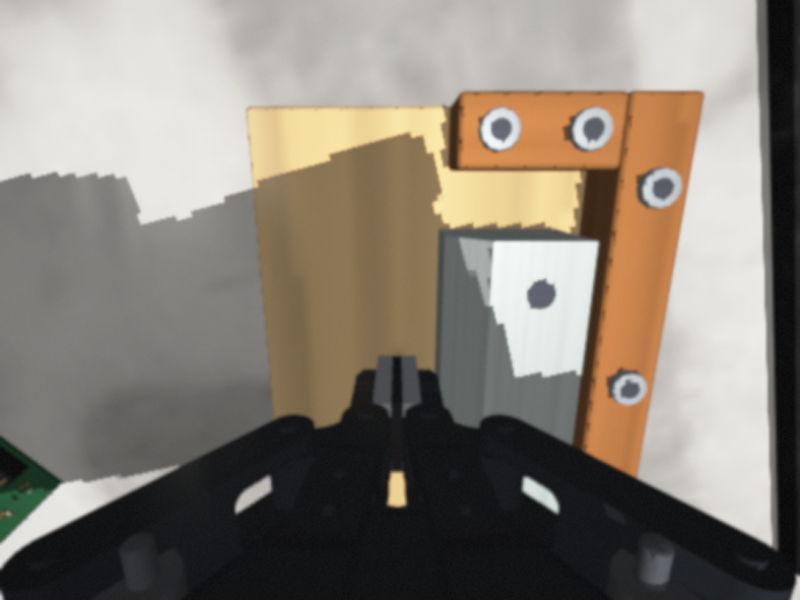

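The bar now sits about 4 mm from the fence and square to it (corner of its top at (599,239)). Next I go round to its free end and push it along to the stop.

apply_moves(commands=[[0, -0.2, 0, 0], [0, -0.2, -0.6, 0], [0, -0.2, -1.2, 0], [-1, 0.3, -1.2, 0], [-2.05, 0.8, -1.2, 0], [-2.05, 0.8, -1.2, 0], [-2.05, 0.8, -1.2, 0], [-2.05, 0.8, -0.5, 0], [-2.05, 0.8, 0, 0], [-2.05, 0.8, 0, 0]])

```text
time_s: 11.32
tool_pos: [0.5457, -0.1931, 0.0362]
eef_rot: [[0.249, 0.969, -0.002], [0.969, -0.249, 0.001], [0.001, -0.002, -1.0]]
force: [0.3, -0.4, 0.3]
finger_gap: 0.0
finger_force: 0.0
```

apply_moves(commands=[[0.2, 0, 0, 0], [0.35, 0, 0, 0], [0.45, 0, 0, 0], [0.55, 0, 0, 0], [0.6, 0, 0, 0], [0.6, 0, 0, 0]])

```text
time_s: 12.08
tool_pos: [0.5524, -0.1712, 0.0371]
eef_rot: [[0.25, 0.968, 0.0], [0.968, -0.25, 0.0], [0.0, 0.0, -1.0]]
force: [0.8, -0.0, 0.1]
finger_gap: -0.0002
finger_force: 0.0
```

```bash
python3 - <<'E'
from h import *
im=cams.get_image('wrist')[:,:,::-1].copy();cv2.imwrite('pics/w5.png',im)
cv2.imwrite('pics/w5b.png',cv2.resize(im,(800,600),interpolation=cv2.INTER_CUBIC))
t=cams.get_image('top')[:,:,::-1];cv2.imwrite('pics/t5.png',t)
E
```

```text
(no output)
```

View pics/w5b.png

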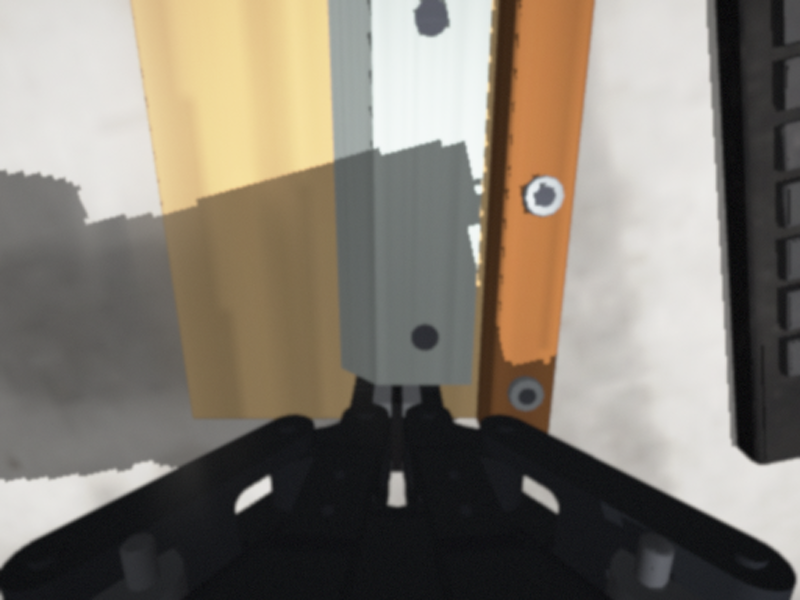

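The view shows the fingertips at (400,390) against the free end of the bar, which has a narrow even gap to the fence at column 480. I keep pushing in small steps.

apply_moves(commands=[[0.05, 0, 0, 0], [0.1, 0, 0, 0], [0.15, 0, 0, 0], [0.15, 0, 0, 0]])

```text
time_s: 12.68
tool_pos: [0.5539, -0.1652, 0.0371]
eef_rot: [[0.25, 0.968, 0.0], [0.968, -0.25, 0.0], [0.0, -0.0, -1.0]]
force: [-0.2, -0.1, -0.1]
finger_gap: 0.0001
finger_force: 0.0
```

apply_moves(commands=[[0.04, 0, 0, 0], [0.04, 0, 0, 0]])

```text
time_s: 12.92
tool_pos: [0.5543, -0.1639, 0.0371]
eef_rot: [[0.251, 0.968, 0.0], [0.968, -0.251, 0.0], [0.0, 0.0, -1.0]]
force: [-0.9, 0.1, 0.9]
finger_gap: -0.0001
finger_force: 0.0
```

apply_moves(commands=[[0.03, 0, 0, 0], [0.03, 0, 0, 0]])

```text
time_s: 13.18
tool_pos: [0.5545, -0.1627, 0.0371]
eef_rot: [[0.25, 0.968, -0.0], [0.968, -0.25, 0.0], [0.0, -0.0, -1.0]]
force: [-0.3, 0.5, -1.3]
finger_gap: 0.0001
finger_force: 0.0
```

apply_moves(commands=[[0.03, 0, 0, 0], [0.03, 0, 0, 0]])

```text
time_s: 13.42
tool_pos: [0.5547, -0.1622, 0.0371]
eef_rot: [[0.251, 0.968, -0.0], [0.968, -0.251, -0.001], [-0.001, -0.0, -1.0]]
force: [-1.0, -4.9, 0.6]
finger_gap: 0.0001
finger_force: 2.5
```

apply_moves(commands=[[0.03, 0, 0, 0], [0.03, 0, 0, 0]])

```text
time_s: 13.68
tool_pos: [0.5547, -0.1622, 0.0371]
eef_rot: [[0.252, 0.968, -0.001], [0.968, -0.252, -0.002], [-0.002, -0.0, -1.0]]
force: [-1.4, -11.2, 0.2]
finger_gap: -0.0002
finger_force: 5.8
```

apply_moves(commands=[[0.03, 0, 0, 0], [0.03, 0, 0, 0]])

```text
time_s: 13.92
tool_pos: [0.5547, -0.1621, 0.0372]
eef_rot: [[0.253, 0.968, -0.001], [0.968, -0.253, -0.004], [-0.004, -0.0, -1.0]]
force: [-3.6, -17.9, 0.4]
finger_gap: 0.0004
finger_force: 8.8
```

The bar's end is against the stop. I now come back behind the middle of its bevelled side and close the gap to the fence.

apply_moves(commands=[[-0.2, 0, 0, 0], [-0.4, 0, 0, 0], [-0.4, 0, -0.6, 0], [-0.4, 0, -1.2, 0], [0.5, -0.6, -1.2, 0], [1.55, -1.1, -1.2, 0], [1.55, -1.1, -1.2, 0], [1.55, -1.1, -0.6, 0], [1.55, -1.1, 0, 0], [1.55, -1.1, 0, 0], [1.55, -1.0, 0, 0], [1.55, -0.9, 0, 0], [1.55, -0.8, 0, 0], [1.55, -0.8, 0, 0]])

```text
time_s: 15.68
tool_pos: [0.5403, -0.0914, 0.0373]
eef_rot: [[0.251, 0.968, 0.001], [0.968, -0.251, 0.0], [0.0, 0.0, -1.0]]
force: [0.2, -0.1, -0.2]
finger_gap: 0.0001
finger_force: 0.0
```

apply_moves(commands=[[0, 0.05, 0, 0], [0, 0.05, 0, 0]])

```text
time_s: 15.92
tool_pos: [0.542, -0.0918, 0.0371]
eef_rot: [[0.25, 0.968, 0.0], [0.968, -0.25, 0.0], [0.0, -0.0, -1.0]]
force: [-0.3, 0.4, -0.4]
finger_gap: 0.0001
finger_force: 0.0
```

apply_moves(commands=[[0, 0.03, 0, 0], [0, 0.03, 0, 0]])

```text
time_s: 16.18
tool_pos: [0.5431, -0.0921, 0.0371]
eef_rot: [[0.251, 0.968, -0.0], [0.968, -0.251, 0.0], [0.0, -0.0, -1.0]]
force: [0.2, 0.1, -0.2]
finger_gap: 0.0001
finger_force: 0.0
```

apply_moves(commands=[[0, 0.04, 0, 0], [0, 0.08, 0, 0], [0, 0.08, 0, 0]])

```text
time_s: 16.55
tool_pos: [0.5463, -0.0929, 0.0371]
eef_rot: [[0.251, 0.968, 0.0], [0.968, -0.251, 0.0], [0.0, 0.0, -1.0]]
force: [0.9, 1.1, -0.0]
finger_gap: -0.0001
finger_force: 0.0
```

apply_moves(commands=[[0, 0.03, 0, 0], [0, 0.03, 0, 0]])

```text
time_s: 16.8
tool_pos: [0.5474, -0.0932, 0.0371]
eef_rot: [[0.251, 0.968, 0.0], [0.968, -0.251, 0.0], [0.0, 0.0, -1.0]]
force: [-0.3, -0.5, 0.5]
finger_gap: 0.0002
finger_force: 0.0
```

apply_moves(commands=[[0, 0.03, 0, 0], [0, 0.03, 0, 0]])

```text
time_s: 17.05
tool_pos: [0.5483, -0.0935, 0.037]
eef_rot: [[0.251, 0.968, -0.001], [0.968, -0.251, 0.0], [-0.0, -0.001, -1.0]]
force: [-3.2, 0.5, 1.6]
finger_gap: -0.0002
finger_force: 1.4
```

apply_moves(commands=[[0, 0.03, 0, 0], [0, 0.03, 0, 0]])

```text
time_s: 17.3
tool_pos: [0.5484, -0.0936, 0.0369]
eef_rot: [[0.25, 0.968, -0.003], [0.968, -0.25, 0.0], [-0.0, -0.003, -1.0]]
force: [-9.6, 3.0, 4.7]
finger_gap: -0.0
finger_force: 5.0
```

apply_moves(commands=[[0, 0.03, 0, 0], [0, 0.03, 0, 0]])

```text
time_s: 17.55
tool_pos: [0.5486, -0.0936, 0.0368]
eef_rot: [[0.25, 0.968, -0.005], [0.968, -0.25, 0.001], [-0.001, -0.005, -1.0]]
force: [-16.3, 5.0, 8.4]
finger_gap: -0.0
finger_force: 8.3
```

The bar is seated against the fence. Now I lift the tips and bring them over the bevel for the diagonal push.

apply_moves(commands=[[0, -0.1, 0, 0], [0, -0.2, 0, 0], [0, -0.2, -0.5, 0], [0, -0.2, -0.85, 0], [0, -0.2, -0.85, 0], [0, 0.09, -0.85, 0], [0, 0.09, -0.85, 0], [0, 0.09, -0.7, 0], [0, 0.09, -0.62, 0], [0, 0.09, -0.62, 0], [0, 0.09, -0.62, 0]])

```text
time_s: 18.92
tool_pos: [0.5543, -0.095, 0.0619]
eef_rot: [[0.251, 0.968, 0.0], [0.968, -0.251, 0.0], [0.0, -0.0, -1.0]]
force: [-1.2, 0.9, 0.4]
finger_gap: -0.0004
finger_force: 0.0
```

```bash
python3 - <<'E'
from h import *
im=cams.get_image('wrist')[:,:,::-1].copy();cv2.imwrite('pics/w6.png',im)
cv2.imwrite('pics/w6b.png',cv2.resize(im,(800,600),interpolation=cv2.INTER_CUBIC))
E
```

```text
(no output)
```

View pics/w6b.png

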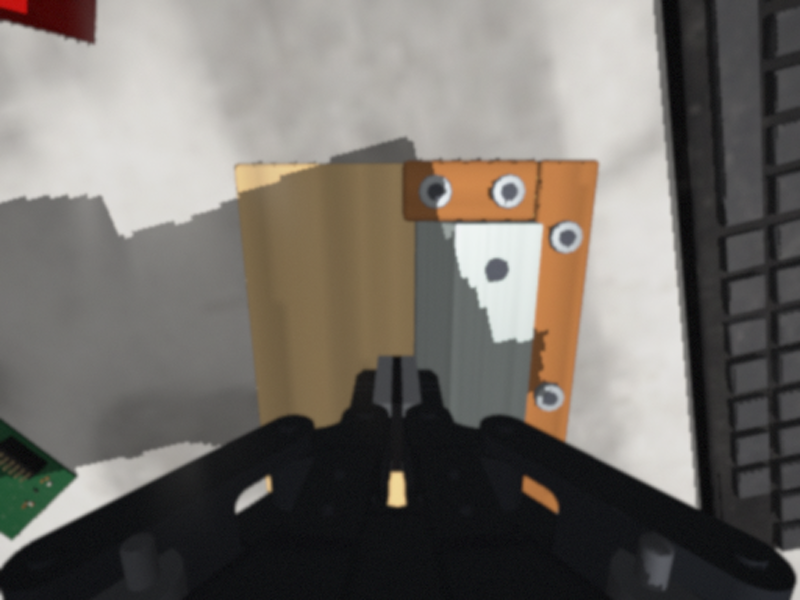

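The bar is seated: its end is against the stop (row 222) and its side against the fence (column 540). The fingers are beside the bevel at (400,380). Next I lower onto the slope.

apply_moves(commands=[[0, 0, 0.05, 0], [0, 0, 0.08, 0], [0, 0, 0.08, 0]])

```text
time_s: 19.35
tool_pos: [0.5542, -0.095, 0.0586]
eef_rot: [[0.251, 0.968, -0.0], [0.968, -0.251, 0.0], [0.0, -0.0, -1.0]]
force: [0.1, -0.2, 0.2]
finger_gap: -0.0003
finger_force: 0.0
```

apply_moves(commands=[[0, 0.02, 0.02, 0], [0, 0.02, 0.02, 0]])

```text
time_s: 19.6
tool_pos: [0.5551, -0.0952, 0.0579]
eef_rot: [[0.251, 0.968, 0.0], [0.968, -0.251, 0.0], [0.0, -0.0, -1.0]]
force: [-0.4, 0.6, -0.1]
finger_gap: -0.0
finger_force: 0.0
```

apply_moves(commands=[[0, 0.02, 0.02, 0], [0, 0.02, 0.02, 0]])

```text
time_s: 19.85
tool_pos: [0.5559, -0.0954, 0.057]
eef_rot: [[0.251, 0.968, -0.0], [0.968, -0.251, 0.0], [0.0, -0.0, -1.0]]
force: [0.7, 0.1, -1.2]
finger_gap: 0.0005
finger_force: 0.0
```

apply_moves(commands=[[0, 0.03, 0, 0], [0, 0.05, 0, 0], [0, 0.05, 0, 0]])

```text
time_s: 20.23
tool_pos: [0.5578, -0.0959, 0.0571]
eef_rot: [[0.251, 0.968, 0.0], [0.968, -0.251, 0.0], [0.0, 0.0, -1.0]]
force: [0.2, 0.3, 0.3]
finger_gap: -0.0004
finger_force: 0.0
```

apply_moves(commands=[[0, 0.03, 0, 0], [0, 0.03, 0, 0]])

```text
time_s: 20.48
tool_pos: [0.559, -0.0962, 0.0571]
eef_rot: [[0.251, 0.968, 0.0], [0.968, -0.251, 0.0], [0.0, -0.0, -1.0]]
force: [0.6, -0.3, 0.2]
finger_gap: 0.0002
finger_force: 0.0
```

apply_moves(commands=[[0, 0.03, 0, 0], [0, 0.03, 0, 0]])

```text
time_s: 20.72
tool_pos: [0.5601, -0.0965, 0.0571]
eef_rot: [[0.251, 0.968, -0.0], [0.968, -0.251, 0.0], [0.0, -0.0, -1.0]]
force: [-1.2, 0.7, 0.9]
finger_gap: -0.0001
finger_force: 0.6
```

apply_moves(commands=[[0, 0.02, 0.01, 0], [0, 0.02, 0.01, 0], [0, 0.02, 0.01, 0]])

```text
time_s: 21.1
tool_pos: [0.5604, -0.0966, 0.0568]
eef_rot: [[0.25, 0.968, -0.001], [0.968, -0.25, 0.0], [-0.0, -0.001, -1.0]]
force: [-4.8, 2.3, 7.4]
finger_gap: 0.0002
finger_force: 4.4
```

apply_moves(commands=[[0, 0.01, 0.005, 0], [0, 0.01, 0.005, 0], [0, 0.01, 0.005, 0]])

```text
time_s: 21.48
tool_pos: [0.5605, -0.0966, 0.0567]
eef_rot: [[0.25, 0.968, -0.002], [0.968, -0.25, 0.0], [-0.0, -0.002, -1.0]]
force: [-7.3, 3.5, 10.4]
finger_gap: 0.0001
finger_force: 6.6
```

apply_moves(commands=[[0, 0, 0, 0], [0, 0, 0, 0], [0, 0, 0, 0], [0, 0, 0, 0]])

```text
time_s: 21.98
tool_pos: [0.5605, -0.0966, 0.0567]
eef_rot: [[0.25, 0.968, -0.002], [0.968, -0.25, 0.0], [-0.0, -0.002, -1.0]]
force: [-8.7, 2.0, 10.6]
finger_gap: 0.0001
finger_force: 6.6
```

```bash
python3 - <<'E'
from h import *
im=cams.get_image('wrist')[:,:,::-1].copy()
cv2.imwrite('pics/w7b.png',cv2.resize(im,(800,600),interpolation=cv2.INTER_CUBIC))
print(env.state()['force'])
E
```

```text
[-8.26818036  2.33406237 10.6850746 ]
```

View pics/w7b.png

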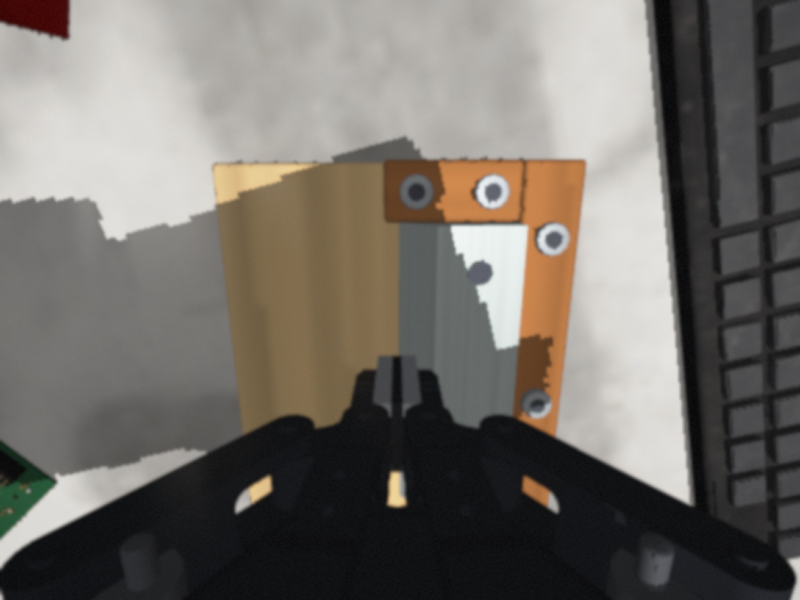

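The bar is seated against the fence (column 527) and the stop (row 223). The fingertips hold a steady push of about 13 N diagonally on the bevel at (415,390).

```bash
python3 -c "
from rig import env
print(env.finish_job())"
```

```text
the job is handed in; nothing more can be done
None
```

I handed the job in at about 22 s, with the bevelled offcut flat in the jig against the fence and stop, bevel up and facing away from the fence, held by a steady diagonal push of about 13 N; I moved nothing else, and no verdict came back.

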